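# Clamp a vent filter for its leak test: coarse ring, then fine knob

### The job

The vent filter is in the nest of the bench leak-test clamp, ready to be clamped for its test. With the big outer ring, run the clamp's rubber foot down (clockwise) until you feel it land on the filter's spigot, without squeezing with the ring, and let go. Then nip it up with the small inner knob until the foot presses on the filter with about 80 N, never so hard that the filter is crushed, and leave the clamp set like that.

Things in the scene. Friction and masses are not known exactly. Their poses are not given: they have to be found in the camera images.
- stand: Grey bench clamp, fixed to the bench: base plate 215 x 150 x 18 mm, round column at the back, overhanging head. Origin under the base, on the one upright axis of ring, knob, foot and nest; z up, x towards the column. The head's top is at z = 162 mm, with a boss 44 mm wide on it up to 174 mm. The nest is a round seat on the base, floor at z = 24 mm.
- coarse_ring: Coarse drive: dark knurled ring on top of the head, 60 mm in diameter, 22 mm high. Origin at the centre of its underside, always 176 mm above the bench. Clockwise from above lowers the foot (and the inner knob with it) by 5 mm per radian. Turns with 0.65 N m of drag, and each 10 N on the foot adds 0.05 N m turning down, takes it off turning up. Stays where left.
- ring_grip (a point): Middle of the coarse ring, 11 mm above its underside, on the axis. The ring is gripped across its diameter from above, the inner knob standing between the fingers. The ring may not be held or turned while the foot presses with over 50 N; left alone it holds up to 130 N.
- fine_knob: Fine drive: bright knurled knob out of the middle of the ring, grip 30 mm in diameter, from 17 to 41 mm above the origin, which lies on the axis, 202 mm above the bench with the drive fully up. Clockwise from above lowers the foot by 1.5 mm per radian. Turns with 0.19 N m of drag, and each 10 N on the foot adds 0.015 N m turning down, takes it off turning up. Stays where left.
- knob_grip (a point): Middle of the fine knob's grip, 29 mm above its origin. It goes down with the coarse drive; with the foot on the filter the grip's underside is still 7 to 11 mm above the ring's top. At the start the knob has at least 2.7 rad left to turn down.
- foot: Pressing foot: steel holder 28 mm in diameter with a rubber face set into it. Origin at the centre of the holder's underside; the rubber stands 2 to 5 mm below that, as worn, and starts 5 to 12.5 mm above the spigot: more than the fine knob alone can close. After landing, the force on the filter grows by about 45 N per mm of drive travel. Over 115 N crushes the filter.
- vent_filter: White plastic vent filter: disc 60 mm in diameter with a short spigot in the middle of its top, loose in the nest. Origin at the centre of its underside; the spigot's flat top is 25 mm above it.

How it is judged:
By the outcome, as a careful person would: the job done as asked, in the order asked, and still so for the second after the job is handed in, with the robot touching nothing.
It also fails if it takes over 58 s, if anything falls off the work surface, if the arm or the gripper's body presses on something with over 40 N, if the wrist force passes 120 N, or if a joint passes its speed limit or range.

### The arm

A 6-joint arm with a two-finger parallel gripper is mounted at the origin on a cart in front of the work surface, level with it; the furniture and walls round the work are solid. World frame = base frame: x ahead of the robot, y to its left, z up, the work surface at z = 0. Lengths are in mm, angles in rad, forces in N, time in s.
With the tool pointing down it reaches from about 275 to 750 mm from the base axis. Payload 10.2 kg.
Tool frame: the origin (TCP) lies midway between the tips of the shut fingers; the grasp point (between the pads) lies 19 mm behind it; z points along the fingers, y is the direction in which the jaws open and shut (so a half turn about z gives the same grasp; the last joint's range is limited). The gripper opens to 85 mm and grips with 20 to 120 N. Pads are 22 mm wide; open, the fingers measure 114 mm over their backs; the gripper's body (76 mm by 85 mm) begins 54 mm behind the grasp point. The pads swing forward as they close: fully open they stand 13 mm farther back than shut.
Start: joints at [0.937, 0.313, 1.498, -0, 1.331, -0.223], TCP at [209.668, 481.322, 231.294] pointing down, gripper open.
Joint ranges: [-2.94, 2.94], [-0.97, 2.17], [0.19, 2.56], [-1.23, 4.37], [0.02, 3.11], [-2.88, 2.88]. Speed limits (rad/s): [2.39, 2.39, 3.01, 3.14, 3.14, 3.14].

### API

Orientations are given as a unit quaternion [w, x, y, z].
In Python, from rig import sense, optics, ctrl gives the robot as it stands.
- The arm moves only by the tool play_rows, never from a script. Its argument "plan" is a list of rows, each a list of 7 numbers: the shift along the world's x, y, z in mm, then the turn, a rotation vector about the world's x, y, z in rad, then the opening, from -1 (shut) to 1 (fully open), so that 0 is half open. A call has 1 to 5 rows; each row shifts and turns the pose as measured when the row begins; what a row does not reach is not made up. A row lasts 1/12 s, in which the tool goes at most 41.7 mm and 7.16 degrees, less where a joint would pass 70% of its speed; a pose out of reach is approached as far as the arm can. A call is refused whole if a number of a shift passes 41.7 or a number of a turn 0.125, either way. A call with a gripper value outside its range is refused whole. The fingers move at their own pace and stop on an object; "grip_force" is the grip in N (left out, the last holds). Time passes only in rows, so rows that do not move let the fingers close. It gives the time, the measured TCP pose, the force and the opening at its end, in the units of the state.
- sense(): the state, without advancing time (a new reading comes with each control period).
- optics.capture(name): name is "scene" or "side" or "wrist"; returns a dict with "img" (480x640x3 uint8, blue, green, red), "fx", "fy", "cx", "cy" (pixels), "world_to_cam" (4x4, takes a point from world to camera coordinates). Camera axes: x right, y up, looking along -z (the intrinsics and any distortion apply to the point x, -y, -z); pixel columns grow to the right and rows downward; lengths in mm; the calibration is good to about 2 mm. A picture is of the moment at which its call begins. There is no depth.
- ctrl.finish_job(): hands the job in, once; it reports no verdict.
The state is a dict: "time_s": time; "joints": joint angles; "dq": joint speeds; "tau": joint torques, N m; "eef_pos": TCP position; "ee_rot": TCP orientation; "force": force on the tool from outside, world axes, zero at the start; "wrist_torque": the same for the moment, N m; "grip_width": opening from 0.0 (shut) to 1.0 (fully open).
Only numpy, scipy, OpenCV 4.12 (cv2) and the standard library are available. Lean on these libraries where they do the work, as an engineer would, in place of code of your own. Each camera call takes 0.05 s, during which the arm holds its last target. There are 200 camera calls.

## Working session

There is one attempt and no reset: what is moved stays moved. The work goes in short steps, Python scripts to look and compute and a tool call to move; the robot and the scene stay as the last step left them, time stands still between calls to the robot, and variables do not carry over. Pictures are saved under pics/ and viewed, about 8 in all and at most 12, crops included, and the job is handed in when it is done.

Besides the shell and the picture viewer there is one more tool, called after ">>>" as name([rows], argument=value, ...), one row to a line, values as JSON. play_rows: Moves the arm, as the interface text tells. Its arguments: {"type":"object","properties":{"plan":{"type":"array"},"grip_force":{"type":"number"}},"required":["plan"]}

```bash
mkdir -p pics; ls
python3 - <<'E'
from rig import sense,optics
import cv2,numpy as np
s=sense();print({k:np.round(v,3).tolist() for k,v in s.items()})
for n in("scene","side"):
    c=optics.capture(n);cv2.imwrite(f"pics/{n}1.png",c["img"]);print(n,c["fx"],c["fy"],c["cx"],c["cy"],c.keys());print(np.round(c["world_to_cam"],3).tolist())
E
```

```text
pics
{'time_s': 0.0, 'joints': [0.937, 0.313, 1.498, -0.0, 1.331, -0.223], 'dq': [-0.0, 0.001, 0.002, 0.001, -0.001, -0.0], 'tau': [0.0, -41.227, -25.974, -0.0, 0.004, 0.0], 'eef_pos': [209.516, 481.102, 230.744], 'ee_rot': [-0.0, 0.204, 0.979, -0.001], 'force': [0.014, -0.25, 0.691], 'wrist_torque': [-0.011, -0.027, -0.004], 'grip_width': 0.999}
scene 482.49160780005377 482.49160780005377 313.94920518209454 246.53655012170375 dict_keys(['img', 'fx', 'fy', 'cx', 'cy', 'world_to_cam'])
[[0.851, -0.525, -0.016, -397.537], [0.288, 0.442, 0.849, -276.22], [-0.439, -0.727, 0.527, -712.722], [0.0, 0.0, 0.0, 1.0]]
side 442.3223845228347 442.3223845228347 324.45938752462763 233.30131554038718 dict_keys(['img', 'fx', 'fy', 'cx', 'cy', 'world_to_cam'])
[[0.987, -0.158, -0.01, -503.482], [0.102, 0.582, 0.806, -221.483], [-0.122, -0.797, 0.591, -861.497], [0.0, 0.0, 0.0, 1.0]]
```

View pics/scene1.png

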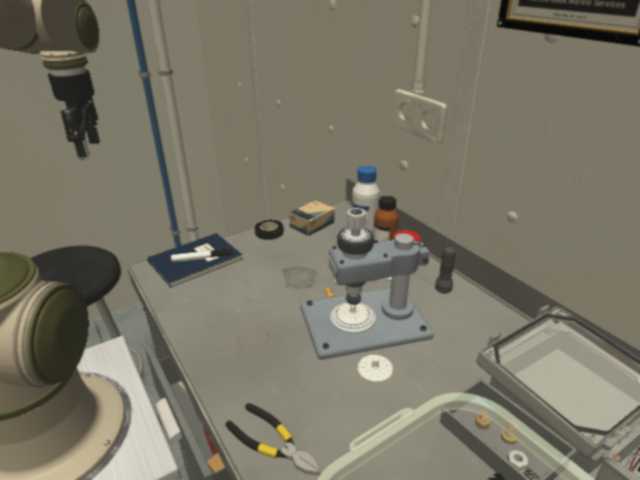

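View pics/side1.png

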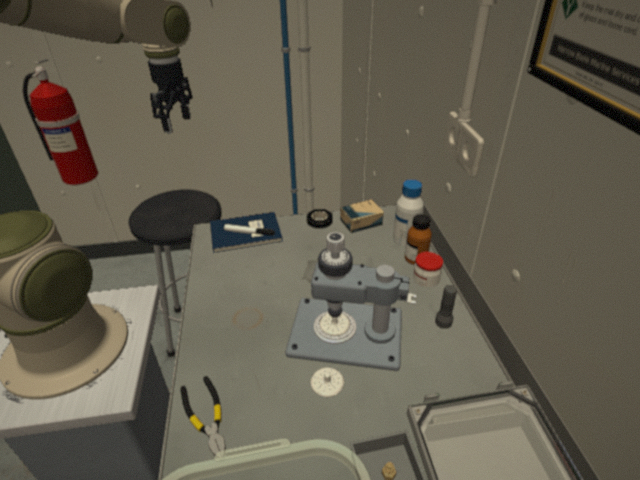

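The scene view shows the clamp with its ring near (355,243) and knob top near (357,213). In the side view they are near (335,262) and (336,238). I'll enlarge both.

Run:
```python
import cv2,numpy as np
a=cv2.imread("pics/scene1.png")[195:355,300:440];b=cv2.imread("pics/side1.png")[225:385,275:415]
cv2.imwrite("pics/crop1.png",np.hstack([cv2.resize(i,None,fx=2.85,fy=2.85*1.25*0+2.85,interpolation=cv2.INTER_CUBIC) for i in(a,b)]))
```

```text
(no output)
```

View pics/crop1.png

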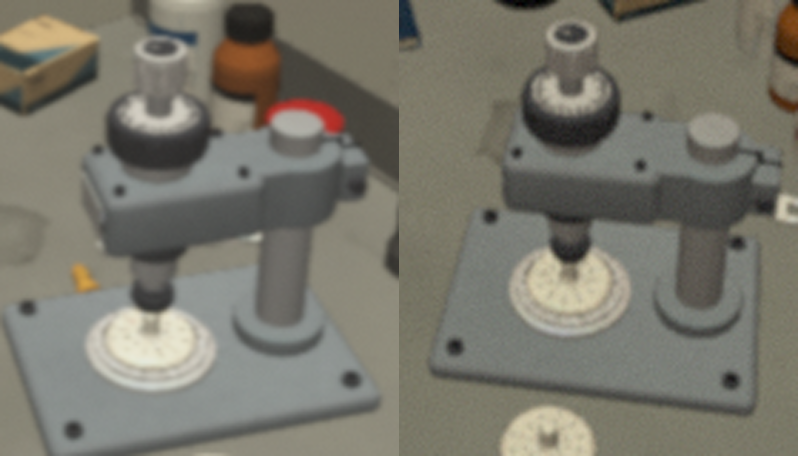

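```bash
cat > h.py <<'E'
from rig import sense,optics
import cv2,numpy as np
from scipy.optimize import least_squares
def cam(n):
    c=optics.capture(n); return c
def proj(c,P):
    p=c["world_to_cam"]@np.append(P,1); return np.array([c["cx"]+c["fx"]*p[0]/-p[2],c["cy"]+c["fy"]*-p[1]/-p[2]])
def tri(obs):
    r=least_squares(lambda P:np.concatenate([proj(c,P)-u for c,u in obs]),[450,350,100]);return np.round(r.x,1),np.round(r.fun,1)
def onz(c,u,z):
    r=least_squares(lambda q:proj(c,[q[0],q[1],z])-u,[450,350]);return np.round(r.x,1)
E
python3 - <<'E'
from h import *
a=cam("scene");b=cam("side")
for n,u,v in[("knobtop243",(356.8,211.8),(335.4,237.3)),("ringtop198",(355.8,234.6),(335.4,257.3)),("disc",(353.3,314.3),(335,324.3)),("boltFL",(309.8,303.1),(306.9,300.8)),("boltNL",(325.6,345.9),(294.6,346.4)),("boltNR",(423.2,328.3),(391.5,358.3))]:
    print(n,*tri([(a,u),(b,v)]))
for u,z in[((356.8,211.8),243),((355.8,234.6),198),((353.3,314.3),34)]:print(onz(a,u,z))
for u,z in[((335.4,237.3),243),((335.4,257.3),198),((335,324.3),34)]:print(onz(b,u,z))
for u in[(306.9,300.8),(294.6,346.4),(391.5,358.3),(393.6,310.3)]:print('side bolt',onz(b,u,18))
w=cam("wrist");print(w["fx"],np.round(w["world_to_cam"],2).tolist(), np.round(-w["world_to_cam"][:3,:3].T@w["world_to_cam"][:3,3],1))
E
```

```text
knobtop243 [522.5 -50.6 238.8] [ 0.4  0.7 -0.2 -0.8]
ringtop198 [522.7 -50.  195.4] [ 0.4  0.9 -0.2 -1. ]
disc [522.8 -50.6  25.2] [ 0.3  0.6 -0.2 -0.7]
boltFL [477.2  29.9  17.6] [ 0.2  0.4 -0.1 -0.5]
boltNL [438.9 -85.7  17.5] [ 0.3  0.5 -0.1 -0.6]
boltNR [ 611.9 -142.2   16.8] [ 0.3  0.5 -0.1 -0.6]
[518.6 -54.7]
[521.1 -50.9]
[516.9 -57.4]
[521.4 -58.5]
[522.1 -56. ]
[521.3 -60.3]
side bolt [477.2  28.1]
side bolt [439.  -87.5]
side bolt [ 611.4 -144.3]
side bolt [649.1 -28.9]
411.5512828555603 [[0.4, 0.92, 0.0, -524.73], [-0.87, 0.38, -0.3, 39.64], [-0.28, 0.12, 0.95, -379.71], [0.0, 0.0, 0.0, 1.0]] [137.9 512.2 373.8]
```

>>> play_rows([
  [0,-2,35,0,0,0,1],
  [20,-35,30,0,0,0,1],
  [23,-39,5,0,0,0,1],
  [23,-39,0,0,0,0,1],
  [23,-39,0,0,0,0,1],
])

```text
time_s: 0.67
eef_pos: [289.5, 338.8, 298.0]
ee_rot: [-0.001, 0.199, 0.98, -0.002]
force: [1.2, 1.6, 0.9]
grip_width: 1.001
```

>>> play_rows([
  [23,-39,0,0,0,0,1],
  [23,-39,0,0,0,0,1],
  [23,-39,0,0,0,0,1],
  [23,-39,0,0,0,0,1],
  [23,-39,0,0,0,0,1],
])

```text
time_s: 1.08
eef_pos: [393.3, 157.7, 298.8]
ee_rot: [0.001, 0.198, 0.98, -0.001]
force: [0.7, 1.6, -1.0]
grip_width: 1.001
```

>>> play_rows([
  [24,-39,0,0,0,0,1],
  [24,-39,0,0,0,0,1],
  [24,-39,0,0,0,0,1],
  [24,-39,0,0,0,0,1],
  [20,-33,0,0,0,0,1],
])

```text
time_s: 1.5
eef_pos: [499.5, -20.8, 299.3]
ee_rot: [0.002, 0.198, 0.98, -0.001]
force: [0.9, 1.3, 0.0]
grip_width: 1.002
```

Run:
```python
from h import *
s=sense();print(s["eef_pos"],s["ee_rot"],s["joints"],s["wrist_torque"])
w=cam("wrist");cv2.imwrite("pics/w1.png",w["img"]);print(w["cx"],w["cy"])
for z in (198,243):print(proj(w,[522,-52,z]))
np.save("w1.npy",w["world_to_cam"])
```

```text
[499.50397114 -20.79833737 299.30562603] [ 1.64680475e-03  1.98463258e-01  9.80106739e-01 -6.35507605e-04] [-2.75860361e-01  2.14043047e-01  1.44933157e+00 -1.02173429e-03
  1.47483741e+00 -1.44698040e+00] [ 0.00125541 -0.00469535  0.05348534]
317.67104466820587 240.960705485747
[286.94177065 288.74658049]
[281.08386374 323.43172582]
```

View pics/w1.png

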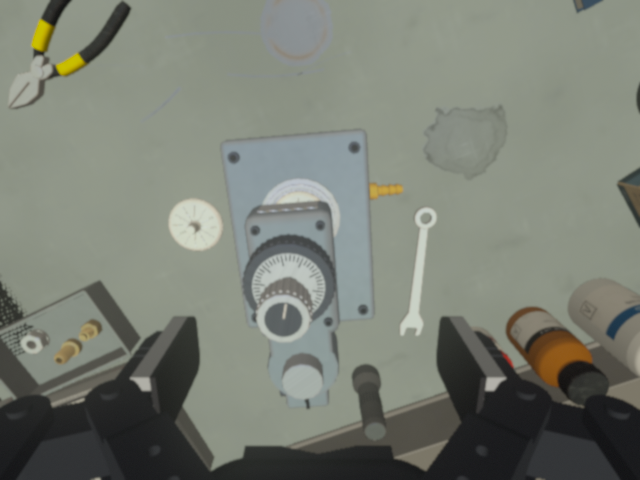

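Knob top is centred at about (286,317) and the ring top at about (289,282). Both lie near the prediction; I'll back-project them.

Run:
```python
from h import *
w=cam("wrist");W=w["world_to_cam"];w["world_to_cam"]=np.load("w1.npy")
for u in[(284.5,318)]:
  for z in(237,240,243):print(z,onz(w,u,z))
print(onz(w,(289.5,283),198))
print(proj(w,[523,-52,198]),proj(w,[553,-52,198]))
w["world_to_cam"]=W
s=sense();print(s["eef_pos"]);g=cv2.cvtColor(w["img"],6);i=cv2.resize(w["img"][200:370,200:380],None,fx=3.5,fy=3.5,interpolation=2);cv2.imwrite("pics/w2.png",i);np.save("w2.npy",W)
```

```text
237 [522.5 -50.7]
240 [521.1 -49.8]
243 [519.7 -48.9]
[519.  -48.8]
[287.57445219 290.04848702] [305.94740021 327.85559799]
[500.44789859 -22.93879892 298.20522799]
```

View pics/w2.png

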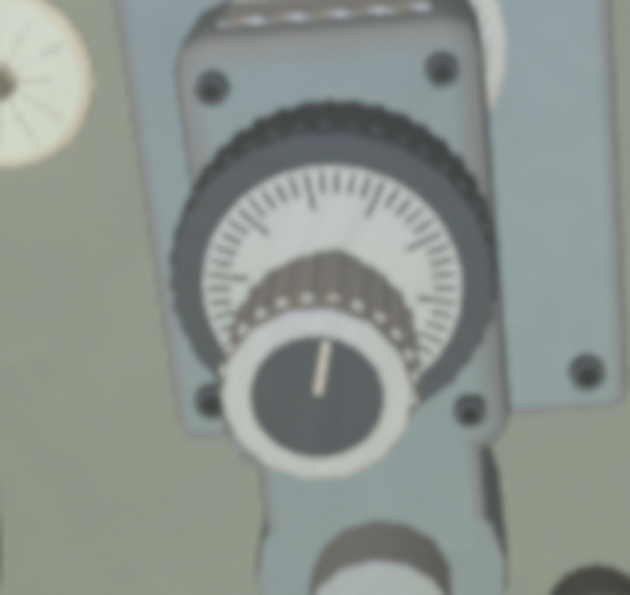

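The sharper crop puts the knob top at pixel (290.9,312.6) and the dial centre at about (295.1,282.3).

Run:
```python
from h import *
w=cam("wrist");w["world_to_cam"]=np.load("w2.npy")
for z in(237,240,243):print(z,onz(w,(290.9,312.6),z))
print(onz(w,(295.1,282.3),198))
print(sense()["eef_pos"])
```

```text
237 [522.7 -51.3]
240 [521.4 -50.4]
243 [520.  -49.6]
[521.9 -50.6]
[499.4221032  -20.60076995 298.48337181]
```

>>> play_rows([
  [22,-30,0,0,0,0,1],
  [0,0,0,0,0,0,1],
])

```text
time_s: 1.82
eef_pos: [521.3, -49.9, 298.3]
ee_rot: [0.0, 0.199, 0.98, -0.0]
force: [0.3, -0.5, 0.0]
grip_width: 0.999
```

>>> play_rows([
  [0,-1,-40,0,0,0,1],
  [0,0,-40,0,0,0,1],
  [0,0,-25,0,0,0,1],
  [0,0,-12,0,0,0,1],
  [0,0,0,0,0,0,1],
])

```text
time_s: 2.23
eef_pos: [519.7, -46.0, 178.8]
ee_rot: [0.002, 0.197, 0.98, 0.0]
force: [-0.0, -0.4, -1.0]
grip_width: 1.0
```

Run:
```python
from h import *
w=cam("wrist");s=sense();print(s["eef_pos"],s["force"],s["wrist_torque"])
a=cam("scene")
cv2.imwrite("pics/c3.png",np.hstack([cv2.resize(w["img"],(400,300)),cv2.resize(a["img"][130:280,270:470],(400,300))]))
```

```text
[520.12953679 -46.092334   180.10803949] [-0.39214042  0.12528227 -0.10307431] [ 0.0283694   0.00375863 -0.00147365]
```

View pics/c3.png

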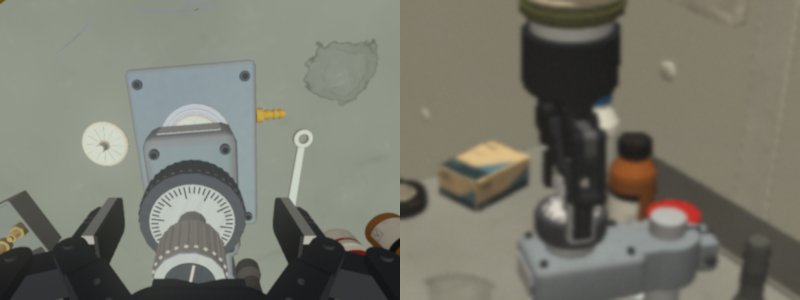

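The fingers straddle the ring and the knob stands between them. I'll centre the last few millimetres and go down.

>>> play_rows([
  [1.7,-5,-4,0,0,0,1],
  [0,0,-4,0,0,0,1],
  [0,0,0,0,0,0,1],
])

```text
time_s: 2.58
eef_pos: [524.3, -51.5, 176.8]
ee_rot: [0.008, 0.196, 0.981, -0.001]
force: [0.4, 0.6, -0.3]
grip_width: 1.001
```

>>> play_rows([
  [-1,0,-3,0,0,0,1],
  [0,0,-1,0,0,0,1],
  [0,0,0,0,0,0,1],
])

```text
time_s: 2.83
eef_pos: [523.8, -51.8, 173.8]
ee_rot: [0.009, 0.196, 0.98, -0.001]
force: [0.7, 0.4, 1.0]
grip_width: 1.0
```

Run:
```python
from h import *
s=sense();print(s["eef_pos"],s["ee_rot"],s["force"],s["wrist_torque"],s["joints"])
```

```text
[523.78504466 -51.76474622 173.83420934] [ 9.46701225e-03  1.96442905e-01  9.80469268e-01 -7.57969397e-04] [0.73631614 0.41280897 1.04513706] [ 0.01973748 -0.01677401 -0.0036684 ] [-3.21724677e-01  3.57534065e-01  1.59241146e+00  9.08255481e-04
  1.17267084e+00 -1.49738949e+00]
```

>>> play_rows([
  [-1.5,0.5,-2,0.005,0.018,0,1],
  [0,0,0,0,0,0,1],
])

```text
time_s: 3.0
eef_pos: [522.1, -51.2, 172.0]
ee_rot: [-0.0, 0.196, 0.981, -0.0]
force: [0.1, -0.3, 0.4]
grip_width: 0.998
```

```bash
cat > st.py <<'E'
from rig import sense
import numpy as np
from scipy.spatial.transform import Rotation as R
s=sense();q=s["ee_rot"];M=R.from_quat(q[[1,2,3,0]] if hasattr(q,'shape') else [q[1],q[2],q[3],q[0]]).as_matrix()
print('t',s["time_s"],'p',np.round(s["eef_pos"],1),'z',np.round(M[:2,2],4),'yaw',round(np.arctan2(M[1,0],M[0,0]),4),'F',np.round(s["force"],1),'T',np.round(s["wrist_torque"],3),'q6',round(s["joints"][5],3),'q1',round(s["joints"][0],3),'w',round(s["grip_width"],3))
E
python3 st.py
```

```text
t 3.0 p [522.1 -51.2 172. ] z [-0.001   0.0001] yaw 2.7461 F [ 0.1 -0.3  0.4] T [0.031 0.014 0.034] q6 -1.496 q1 -0.321 w 0.998
```

>>> play_rows([
  [0,0,0,0,0,0,-1],
  [0,0,0,0,0,0,-1],
  [0,0,0,0,0,0,-1],
  [0,0,0,0,0,0,-1],
], grip_force=60)

```text
time_s: 3.33
eef_pos: [522.3, -51.1, 172.5]
ee_rot: [-0.0, 0.197, 0.98, 0.0]
force: [0.5, -1.1, -2.9]
grip_width: 0.681
```

```bash
python3 st.py
```

```text
t 3.3333 p [522.3 -51.1 172.5] z [-0.0009  0.0005] yaw 2.746 F [ 0.5 -1.1 -2.9] T [-0.083 -0.098 -0.026] q6 -1.496 q1 -0.321 w 0.681
```

>>> play_rows([
  [0,0,0,0,0,-0.08,-1],
  [0,0,0,0,0,-0.08,-1],
  [0,0,0,0,0,-0.08,-1],
])

```text
time_s: 3.58
eef_pos: [522.2, -51.4, 172.5]
ee_rot: [-0.0, 0.314, 0.949, -0.001]
force: [-0.0, -0.5, 0.8]
grip_width: 0.685
```

```bash
python3 st.py
```

```text
t 3.5833 p [522.2 -51.4 172.5] z [-0.0012 -0.0006] yaw 2.5026 F [-0.  -0.5  0.8] T [ 0.136 -0.003  0.626] q6 -1.252 q1 -0.321 w 0.685
```

>>> play_rows([
  [0,0,0,0,0,-0.11,-1],
  [0,0,0,0,0,-0.11,-1],
  [0,0,0,0,0,-0.11,-1],
  [0,0,0,0,0,-0.11,-1],
  [0,0,0,0,0,-0.11,-1],
])

```text
time_s: 4.0
eef_pos: [521.7, -51.8, 172.5]
ee_rot: [-0.001, 0.568, 0.823, -0.001]
force: [-2.6, -1.6, 0.2]
grip_width: 0.683
```

```bash
python3 st.py
python3 - <<'E'
from h import *
a=cam("scene");b=cam("side")
cv2.imwrite("pics/c4.png",np.hstack([cv2.resize(a["img"][260:350,310:400],(400,400),interpolation=2),cv2.resize(b["img"][270:360,290:380],(400,400),interpolation=2)]))
for c in(a,b):print([proj(c,[522,-51.5,z])  for z in(49,56,60)])
E
```

```text
t 4.0 p [521.7 -51.8 172.5] z [-0.0028 -0.0017] yaw 1.9328 F [-2.6 -1.6  0.2] T [ 0.071 -0.115  0.674] q6 -0.682 q1 -0.321 w 0.683
[array([353.92640754, 305.1549219 ]), array([354.03486934, 302.12383673]), array([354.09725938, 300.38027819])]
[array([334.5851473 , 315.53450888]), array([334.59831136, 313.00006496]), array([334.60589133, 311.54071299])]
```

View pics/c4.png

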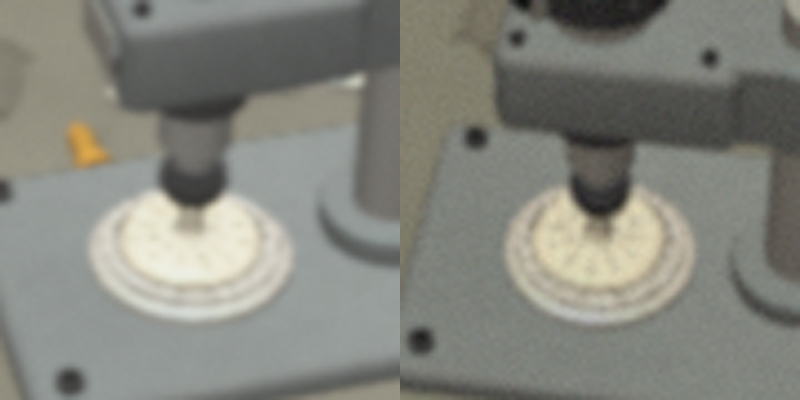

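Turned 0.81 rad at a steady drag of about 0.65 N·m, and the foot is still above the spigot. From here I'll use small steps with a torque reading after each.

>>> play_rows([
  [0,0,0,0,0,-0.05,-1],
  [0,0,0,0,0,-0.05,-1],
])

```text
time_s: 4.27
eef_pos: [521.6, -51.8, 172.5]
ee_rot: [-0.001, 0.605, 0.796, -0.001]
force: [-1.4, 0.4, 0.1]
grip_width: 0.682
```

```bash
python3 st.py
```

```text
t 4.2667 p [521.6 -51.8 172.5] z [-0.003  -0.0012] yaw 1.8424 F [-1.4  0.4  0.1] T [ 0.052 -0.177  0.689] q6 -0.592 q1 -0.322 w 0.682
```

>>> play_rows([
  [0,0,0,0,0,-0.05,-1],
])

```text
time_s: 4.35
eef_pos: [521.5, -51.8, 172.5]
ee_rot: [-0.001, 0.623, 0.782, -0.001]
force: [-3.1, -0.1, -0.0]
grip_width: 0.685
```

```bash
python3 st.py
```

```text
t 4.35 p [521.5 -51.8 172.5] z [-0.0031 -0.0013] yaw 1.7956 F [-3.1 -0.1 -0. ] T [ 0.059 -0.163  0.648] q6 -0.546 q1 -0.322 w 0.685
```

>>> play_rows([
  [0,0,0,0,0,-0.05,-1],
])

```text
time_s: 4.43
eef_pos: [521.5, -51.8, 172.5]
ee_rot: [-0.001, 0.641, 0.767, -0.002]
force: [-2.6, -0.9, 0.9]
grip_width: 0.684
```

```bash
python3 st.py
```

```text
t 4.4333 p [521.5 -51.8 172.5] z [-0.0032 -0.0014] yaw 1.7488 F [-2.6 -0.9  0.9] T [ 0.081 -0.149  0.681] q6 -0.499 q1 -0.322 w 0.684
```

>>> play_rows([
  [0,0,0,0,0,-0.05,-1],
])

```text
time_s: 4.52
eef_pos: [521.4, -51.8, 172.5]
ee_rot: [-0.001, 0.659, 0.752, -0.002]
force: [-2.6, 0.2, -0.3]
grip_width: 0.687
```

```bash
python3 st.py
```

```text
t 4.5167 p [521.4 -51.8 172.5] z [-0.0033 -0.0016] yaw 1.7019 F [-2.6  0.2 -0.3] T [ 0.115 -0.127  0.635] q6 -0.452 q1 -0.322 w 0.687
```

>>> play_rows([
  [0,0,0,0,0,-0.045,-1],
])

```text
time_s: 4.6
eef_pos: [521.4, -51.9, 172.5]
ee_rot: [-0.001, 0.675, 0.738, -0.002]
force: [-2.4, 0.4, 0.8]
grip_width: 0.68
```

```bash
python3 st.py
```

```text
t 4.6 p [521.4 -51.9 172.5] z [-0.0033 -0.0019] yaw 1.66 F [-2.4  0.4  0.8] T [ 0.039 -0.165  0.67 ] q6 -0.41 q1 -0.322 w 0.68
```

>>> play_rows([
  [0,0,0,0,0,-0.045,-1],
])

```text
time_s: 4.68
eef_pos: [521.4, -51.9, 172.5]
ee_rot: [-0.001, 0.69, 0.724, -0.002]
force: [-2.4, -0.5, 1.0]
grip_width: 0.685
```

```bash
python3 st.py
```

```text
t 4.6833 p [521.4 -51.9 172.5] z [-0.0034 -0.0021] yaw 1.6185 F [-2.4 -0.5  1. ] T [ 0.017 -0.123  0.67 ] q6 -0.368 q1 -0.321 w 0.685
```

>>> play_rows([
  [0,0,0,0,0,-0.03,-1],
])

```text
time_s: 4.77
eef_pos: [521.3, -51.9, 172.5]
ee_rot: [-0.0, 0.7, 0.715, -0.002]
force: [-2.6, -0.3, 1.0]
grip_width: 0.681
```

```bash
python3 st.py
```

```text
t 4.7667 p [521.3 -51.9 172.5] z [-0.0034 -0.0024] yaw 1.5918 F [-2.6 -0.3  1. ] T [ 0.057 -0.267  0.605] q6 -0.341 q1 -0.321 w 0.681
```

>>> play_rows([
  [0.2,0,0,0,0,-0.045,-1],
])

```text
time_s: 4.85
eef_pos: [521.3, -51.9, 172.5]
ee_rot: [-0.0, 0.714, 0.7, -0.002]
force: [-4.5, -0.5, 2.1]
grip_width: 0.682
```

```bash
python3 st.py
```

```text
t 4.85 p [521.3 -51.9 172.5] z [-0.0041 -0.0026] yaw 1.551 F [-4.5 -0.5  2.1] T [0.01  0.171 0.637] q6 -0.3 q1 -0.321 w 0.682
```

>>> play_rows([
  [0.2,0.1,0,0,0,-0.045,-1],
])

```text
time_s: 4.93
eef_pos: [521.2, -51.9, 172.5]
ee_rot: [-0.001, 0.728, 0.685, -0.003]
force: [-3.6, -1.3, 1.3]
grip_width: 0.679
```

```bash
python3 st.py
```

```text
t 4.9333 p [521.2 -51.9 172.5] z [-0.0049 -0.0031] yaw 1.5096 F [-3.6 -1.3  1.3] T [-0.14   0.023  0.589] q6 -0.258 q1 -0.321 w 0.679
```

>>> play_rows([
  [0.1,0,0,0,0,-0.04,-1],
])

```text
time_s: 5.02
eef_pos: [521.2, -51.9, 172.5]
ee_rot: [-0.001, 0.741, 0.672, -0.003]
force: [-2.8, 0.8, 1.0]
grip_width: 0.681
```

```bash
python3 st.py
```

```text
t 5.0167 p [521.2 -51.9 172.5] z [-0.0052 -0.0033] yaw 1.4732 F [-2.8  0.8  1. ] T [ 0.031 -0.237  0.665] q6 -0.221 q1 -0.321 w 0.681
```

>>> play_rows([
  [0,0,0,-0.003,0.004,-0.045,-1],
])

```text
time_s: 5.1
eef_pos: [521.1, -51.9, 172.5]
ee_rot: [-0.001, 0.755, 0.656, -0.006]
force: [-4.2, -0.5, -0.3]
grip_width: 0.678
```

```bash
python3 st.py
```

```text
t 5.1 p [521.1 -51.9 172.5] z [-0.0092 -0.0064] yaw 1.4318 F [-4.2 -0.5 -0.3] T [-0.044 -0.591  0.631] q6 -0.176 q1 -0.319 w 0.678
```

>>> play_rows([
  [0,0,0,0,0,-0.045,-1],
])

```text
time_s: 5.18
eef_pos: [521.0, -51.9, 172.5]
ee_rot: [-0.001, 0.768, 0.64, -0.006]
force: [-4.2, -0.2, -0.3]
grip_width: 0.68
```

```bash
python3 st.py
```

```text
t 5.1833 p [521.  -51.9 172.5] z [-0.0095 -0.0065] yaw 1.3903 F [-4.2 -0.2 -0.3] T [-0.095 -0.475  0.665] q6 -0.135 q1 -0.319 w 0.68
```

>>> play_rows([
  [0,0,0,0,0,-0.04,-1],
])

```text
time_s: 5.27
eef_pos: [521.0, -51.9, 172.5]
ee_rot: [-0.0, 0.78, 0.626, -0.006]
force: [-4.9, -0.3, 0.6]
grip_width: 0.684
```

```bash
python3 st.py
```

```text
t 5.2667 p [521.  -51.9 172.5] z [-0.0097 -0.0066] yaw 1.3538 F [-4.9 -0.3  0.6] T [-0.062 -0.411  0.634] q6 -0.098 q1 -0.319 w 0.684
```

>>> play_rows([
  [0,0,0,0.005,-0.007,-0.045,-1],
])

```text
time_s: 5.35
eef_pos: [521.0, -51.8, 172.5]
ee_rot: [-0.0, 0.792, 0.61, -0.002]
force: [-2.0, 0.4, 0.7]
grip_width: 0.681
```

```bash
python3 st.py
```

```text
t 5.35 p [521.  -51.8 172.5] z [-0.003  -0.0019] yaw 1.3128 F [-2.   0.4  0.7] T [-0.017 -0.032  0.668] q6 -0.063 q1 -0.322 w 0.681
```

>>> play_rows([
  [0.1,0,0,0.001,-0.001,-0.045,-1],
])

```text
time_s: 5.43
eef_pos: [520.9, -51.8, 172.5]
ee_rot: [-0.0, 0.805, 0.594, -0.001]
force: [-2.9, -0.6, 1.2]
grip_width: 0.681
```

```bash
python3 st.py
```

```text
t 5.4333 p [520.9 -51.8 172.5] z [-0.0019 -0.0009] yaw 1.2713 F [-2.9 -0.6  1.2] T [-0.064  0.131  0.664] q6 -0.022 q1 -0.322 w 0.681
```

>>> play_rows([
  [0.1,0,0,0,0,-0.04,-1],
])

```text
time_s: 5.52
eef_pos: [520.9, -51.8, 172.5]
ee_rot: [-0.0, 0.815, 0.579, -0.001]
force: [-1.4, 0.8, 0.8]
grip_width: 0.684
```

```bash
python3 st.py
```

```text
t 5.5167 p [520.9 -51.8 172.5] z [-0.0022 -0.0011] yaw 1.2348 F [-1.4  0.8  0.8] T [-0.027  0.039  0.658] q6 0.014 q1 -0.322 w 0.684
```

>>> play_rows([
  [0,0,0,0,0,-0.045,-1],
])

```text
time_s: 5.6
eef_pos: [520.9, -51.8, 172.5]
ee_rot: [-0.0, 0.827, 0.562, -0.001]
force: [-1.7, 0.1, 0.6]
grip_width: 0.683
```

```bash
python3 st.py
```

```text
t 5.6 p [520.9 -51.8 172.5] z [-0.0023 -0.0014] yaw 1.1936 F [-1.7  0.1  0.6] T [ 0.011 -0.052  0.713] q6 0.056 q1 -0.322 w 0.683
```

>>> play_rows([
  [0,0,0,0,0,-0.045,-1],
])

```text
time_s: 5.68
eef_pos: [520.8, -51.8, 172.5]
ee_rot: [0.0, 0.839, 0.545, -0.001]
force: [-1.8, 0.3, 1.6]
grip_width: 0.681
```

```bash
python3 st.py
```

```text
t 5.6833 p [520.8 -51.8 172.5] z [-0.0025 -0.0017] yaw 1.1521 F [-1.8  0.3  1.6] T [-0.043 -0.001  0.683] q6 0.098 q1 -0.322 w 0.681
```

>>> play_rows([
  [0,0,0,0,0,-0.04,-1],
])

```text
time_s: 5.77
eef_pos: [520.8, -51.8, 172.5]
ee_rot: [0.0, 0.848, 0.529, -0.002]
force: [-2.0, 0.2, 0.4]
grip_width: 0.68
```

```bash
python3 st.py
```

```text
t 5.7667 p [520.8 -51.8 172.5] z [-0.0026 -0.002 ] yaw 1.1157 F [-2.   0.2  0.4] T [-0.025 -0.011  0.637] q6 0.134 q1 -0.322 w 0.68
```

Still only drag (mean about 0.66). I'll keep going.

>>> play_rows([
  [0,0,0,0,0,-0.045,-1],
])

```text
time_s: 5.85
eef_pos: [520.7, -51.7, 172.5]
ee_rot: [0.0, 0.859, 0.512, -0.002]
force: [-0.9, 0.8, 0.3]
grip_width: 0.679
```

```bash
python3 st.py
```

```text
t 5.85 p [520.7 -51.7 172.5] z [-0.0027 -0.0024] yaw 1.0745 F [-0.9  0.8  0.3] T [ 0.001 -0.006  0.65 ] q6 0.176 q1 -0.322 w 0.679
```

>>> play_rows([
  [0,0,0,0,0,-0.045,-1],
])

```text
time_s: 5.93
eef_pos: [520.7, -51.7, 172.5]
ee_rot: [0.0, 0.87, 0.494, -0.002]
force: [-2.0, -0.2, 0.4]
grip_width: 0.684
```

```bash
python3 st.py
```

```text
t 5.9333 p [520.7 -51.7 172.5] z [-0.003  -0.0027] yaw 1.0331 F [-2.  -0.2  0.4] T [ 0.001 -0.014  0.638] q6 0.218 q1 -0.321 w 0.684
```

>>> play_rows([
  [0,0,0,0,0,-0.04,-1],
])

```text
time_s: 6.02
eef_pos: [520.6, -51.7, 172.5]
ee_rot: [0.001, 0.878, 0.478, -0.002]
force: [-2.3, 0.7, 0.3]
grip_width: 0.68
```

```bash
python3 st.py
```

```text
t 6.0167 p [520.6 -51.7 172.5] z [-0.0033 -0.003 ] yaw 0.9967 F [-2.3  0.7  0.3] T [-0.012 -0.017  0.655] q6 0.254 q1 -0.321 w 0.68
```

>>> play_rows([
  [0,0,0,0.002,-0.002,-0.045,-1],
])

```text
time_s: 6.1
eef_pos: [520.6, -51.7, 172.5]
ee_rot: [0.0, 0.888, 0.46, -0.001]
force: [-0.9, -0.1, 0.7]
grip_width: 0.686
```

```bash
python3 st.py
```

```text
t 6.1 p [520.6 -51.7 172.5] z [-0.0015 -0.0012] yaw 0.9555 F [-0.9 -0.1  0.7] T [0.042 0.008 0.668] q6 0.294 q1 -0.322 w 0.686
```

>>> play_rows([
  [0,0,0,0,0,-0.045,-1],
])

```text
time_s: 6.18
eef_pos: [520.5, -51.6, 172.5]
ee_rot: [0.0, 0.897, 0.441, -0.001]
force: [-0.9, 0.5, 1.6]
grip_width: 0.68
```

```bash
python3 st.py
```

```text
t 6.1833 p [520.5 -51.6 172.5] z [-0.0017 -0.0014] yaw 0.9142 F [-0.9  0.5  1.6] T [-0.019  0.061  0.679] q6 0.335 q1 -0.322 w 0.68
```

>>> play_rows([
  [0,0,0,0,0,-0.04,-1],
])

```text
time_s: 6.27
eef_pos: [520.5, -51.6, 172.5]
ee_rot: [0.0, 0.905, 0.425, -0.001]
force: [-1.2, -0.3, 0.9]
grip_width: 0.682
```

```bash
python3 st.py
```

```text
t 6.2667 p [520.5 -51.6 172.5] z [-0.0018 -0.0018] yaw 0.8779 F [-1.2 -0.3  0.9] T [0.012 0.088 0.759] q6 0.372 q1 -0.322 w 0.682
```

>>> play_rows([
  [0,0,0,0,0,-0.02,-1],
])

```text
time_s: 6.35
eef_pos: [520.5, -51.6, 172.5]
ee_rot: [0.001, 0.909, 0.417, -0.001]
force: [-0.4, -0.2, 0.1]
grip_width: 0.683
```

```bash
python3 st.py
```

```text
t 6.35 p [520.5 -51.6 172.5] z [-0.002  -0.0022] yaw 0.8611 F [-0.4 -0.2  0.1] T [0.016 0.04  0.76 ] q6 0.389 q1 -0.322 w 0.683
```

>>> play_rows([
  [0,0,0,0,0,-0.01,-1],
])

```text
time_s: 6.43
eef_pos: [520.5, -51.6, 172.5]
ee_rot: [0.001, 0.91, 0.414, -0.001]
force: [-0.0, 0.0, 0.6]
grip_width: 0.682
```

```bash
python3 st.py
```

```text
t 6.4333 p [520.5 -51.6 172.5] z [-0.002  -0.0025] yaw 0.8541 F [-0.   0.   0.6] T [-0.031  0.017  0.736] q6 0.396 q1 -0.322 w 0.682
```

>>> play_rows([
  [0,0,0,0,0,0,-1],
])

```text
time_s: 6.52
eef_pos: [520.5, -51.6, 172.5]
ee_rot: [0.001, 0.91, 0.415, -0.001]
force: [-1.3, -0.4, 0.6]
grip_width: 0.684
```

```bash
python3 st.py
```

```text
t 6.5167 p [520.5 -51.6 172.5] z [-0.0021 -0.0026] yaw 0.8562 F [-1.3 -0.4  0.6] T [-0.013  0.081  0.094] q6 0.394 q1 -0.321 w 0.684
```

Torque has stepped from about 0.656 to 0.752 N·m over three readings. The foot has landed with roughly 19 N, so I'll let go of the ring and go up to the knob.

>>> play_rows([
  [0,0,0,0,0,0,1],
  [0,0,0,0,0,0,1],
  [0,0,0,0,0,0,1],
  [0,0,0,0,0,0,1],
])

```text
time_s: 6.85
eef_pos: [520.6, -51.6, 172.2]
ee_rot: [0.0, 0.909, 0.416, -0.001]
force: [-0.0, -0.3, 0.3]
grip_width: 0.998
```

>>> play_rows([
  [0.4,0,18,0.002,-0.002,0,1],
  [0.4,0,12,0,0,0,1],
  [0,0,2,0,0,0,1],
  [0,0,0,0,0,0,1],
  [0,0,0,0,0,0,1],
])

```text
time_s: 7.27
eef_pos: [521.1, -51.6, 204.5]
ee_rot: [-0.001, 0.909, 0.416, -0.0]
force: [-0.1, 0.4, -0.1]
grip_width: 0.998
```

```bash
python3 st.py
python3 - <<'E'
from h import *
s=sense();w=cam("wrist");a=cam("side")
cv2.imwrite("pics/c5.png",np.hstack([cv2.resize(w["img"],(400,300)),cv2.resize(a["img"][170:290,250:410],(400,300),interpolation=2)]))
E
```

```text
t 7.2667 p [521.1 -51.6 204.5] z [-0.0007  0.0011] yaw 0.8589 F [-0.1  0.4 -0.1] T [-0.004  0.01  -0.022] q6 0.389 q1 -0.323 w 0.998
```

View pics/c5.png

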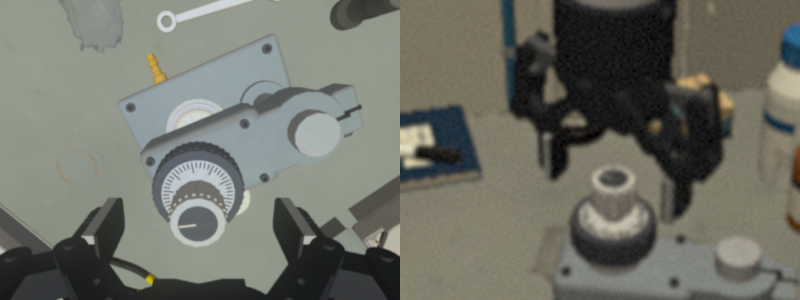

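The ring is free and the knob is centred between the open fingers (mid-pixel 198). I'll close on it.

>>> play_rows([
  [0,0,-1,0,0,0,-1],
  [0,0,0,0,0,0,-1],
  [0,0,0,0,0,0,-1],
  [0,0,0,0,0,0,-1],
  [0,0,0,0,0,0,-1],
], grip_force=50)

```text
time_s: 7.78
eef_pos: [520.5, -51.4, 201.5]
ee_rot: [-0.002, 0.909, 0.416, -0.001]
force: [-0.2, -0.3, 3.4]
grip_width: 0.336
```

>>> play_rows([
  [0,0,0,0,0,0,-1],
  [0,0,0,0,0,0,-1],
])

```text
time_s: 7.95
eef_pos: [520.5, -51.4, 201.5]
ee_rot: [-0.002, 0.909, 0.416, -0.001]
force: [-0.9, -0.5, 0.6]
grip_width: 0.334
```

```bash
python3 st.py
```

```text
t 7.95 p [520.5 -51.4 201.5] z [-0.004  0.002] yaw 0.8589 F [-0.9 -0.5  0.6] T [-0.039 -0.03  -0.013] q6 0.389 q1 -0.323 w 0.334
```

>>> play_rows([
  [0,0,-0.1,0,0,-0.06,-1],
  [0,0,-0.1,0,0,-0.06,-1],
])

```text
time_s: 8.12
eef_pos: [520.5, -51.4, 201.5]
ee_rot: [-0.002, 0.933, 0.36, -0.001]
force: [-0.6, -0.1, 1.1]
grip_width: 0.334
```

```bash
python3 st.py
```

```text
t 8.1167 p [520.5 -51.4 201.5] z [-0.0037  0.0023] yaw 0.7373 F [-0.6 -0.1  1.1] T [0.054 0.11  0.279] q6 0.51 q1 -0.323 w 0.334
```

>>> play_rows([
  [0,0,-0.1,0,0,-0.06,-1],
])

```text
time_s: 8.2
eef_pos: [520.4, -51.3, 201.5]
ee_rot: [-0.002, 0.944, 0.331, -0.001]
force: [-0.5, -0.7, 2.3]
grip_width: 0.337
```

```bash
python3 st.py
```

```text
t 8.2 p [520.4 -51.3 201.5] z [-0.0036  0.0025] yaw 0.6749 F [-0.5 -0.7  2.3] T [0.    0.028 0.262] q6 0.572 q1 -0.323 w 0.337
```

>>> play_rows([
  [0,0,-0.1,0,0,-0.06,-1],
])

```text
time_s: 8.28
eef_pos: [520.4, -51.2, 201.5]
ee_rot: [-0.002, 0.953, 0.301, -0.001]
force: [-0.5, 0.8, 0.8]
grip_width: 0.338
```

```bash
python3 st.py
```

```text
t 8.2833 p [520.4 -51.2 201.5] z [-0.0035  0.0027] yaw 0.6124 F [-0.5  0.8  0.8] T [0.053 0.106 0.245] q6 0.635 q1 -0.323 w 0.338
```

>>> play_rows([
  [0,0,-0.1,0,0,-0.06,-1],
])

```text
time_s: 8.37
eef_pos: [520.3, -51.2, 201.5]
ee_rot: [-0.002, 0.962, 0.272, -0.001]
force: [-0.1, 0.1, 1.9]
grip_width: 0.339
```

```bash
python3 st.py
```

```text
t 8.3667 p [520.3 -51.2 201.5] z [-0.0033  0.0028] yaw 0.5499 F [-0.1  0.1  1.9] T [0.003 0.078 0.266] q6 0.697 q1 -0.323 w 0.339
```

>>> play_rows([
  [0,0,-0.1,0,0,-0.06,-1],
])

```text
time_s: 8.45
eef_pos: [520.3, -51.1, 201.5]
ee_rot: [-0.002, 0.97, 0.241, -0.001]
force: [-0.1, 0.3, 1.1]
grip_width: 0.333
```

```bash
python3 st.py
```

```text
t 8.45 p [520.3 -51.1 201.5] z [-0.0031  0.0029] yaw 0.4873 F [-0.1  0.3  1.1] T [0.002 0.092 0.265] q6 0.76 q1 -0.323 w 0.333
```

>>> play_rows([
  [0,0,-0.1,0,0,-0.06,-1],
])

```text
time_s: 8.53
eef_pos: [520.3, -51.1, 201.6]
ee_rot: [-0.002, 0.978, 0.211, -0.001]
force: [-0.3, -0.5, 1.5]
grip_width: 0.333
```

```bash
python3 st.py
```

```text
t 8.5333 p [520.3 -51.1 201.6] z [-0.0029  0.003 ] yaw 0.4248 F [-0.3 -0.5  1.5] T [0.038 0.138 0.255] q6 0.822 q1 -0.323 w 0.333
```

>>> play_rows([
  [0,0,-0.1,0,0,-0.06,-1],
])

```text
time_s: 8.62
eef_pos: [520.3, -51.0, 201.6]
ee_rot: [-0.002, 0.984, 0.18, -0.001]
force: [-0.9, 0.5, 1.5]
grip_width: 0.336
```

```bash
python3 st.py
```

```text
t 8.6167 p [520.3 -51.  201.6] z [-0.0027  0.0032] yaw 0.3623 F [-0.9  0.5  1.5] T [0.059 0.08  0.316] q6 0.885 q1 -0.323 w 0.336
```

>>> play_rows([
  [0,0,-0.1,0,0,-0.06,-1],
])

```text
time_s: 8.7
eef_pos: [520.2, -50.9, 201.6]
ee_rot: [-0.002, 0.989, 0.149, -0.001]
force: [-1.1, -0.2, 1.8]
grip_width: 0.339
```

```bash
python3 st.py
```

```text
t 8.7 p [520.2 -50.9 201.6] z [-0.0025  0.0033] yaw 0.2998 F [-1.1 -0.2  1.8] T [0.032 0.131 0.222] q6 0.947 q1 -0.323 w 0.339
```

>>> play_rows([
  [0,0,-0.1,0,0,-0.06,-1],
])

```text
time_s: 8.78
eef_pos: [520.2, -50.9, 201.6]
ee_rot: [-0.002, 0.993, 0.118, -0.001]
force: [-0.2, -0.7, 1.5]
grip_width: 0.335
```

```bash
python3 st.py
```

```text
t 8.7833 p [520.2 -50.9 201.6] z [-0.0022  0.0034] yaw 0.2373 F [-0.2 -0.7  1.5] T [0.084 0.075 0.27 ] q6 1.01 q1 -0.323 w 0.335
```

>>> play_rows([
  [0,0,-0.1,0,0,-0.06,-1],
])

```text
time_s: 8.87
eef_pos: [520.2, -50.8, 201.6]
ee_rot: [-0.002, 0.996, 0.087, -0.001]
force: [-0.2, -0.7, 0.9]
grip_width: 0.334
```

```bash
python3 st.py
```

```text
t 8.8667 p [520.2 -50.8 201.6] z [-0.002   0.0034] yaw 0.1749 F [-0.2 -0.7  0.9] T [0.069 0.027 0.268] q6 1.072 q1 -0.323 w 0.334
```

>>> play_rows([
  [0,0,-0.1,0,0,-0.05,-1],
])

```text
time_s: 8.95
eef_pos: [520.2, -50.7, 201.6]
ee_rot: [-0.002, 0.998, 0.061, -0.001]
force: [0.4, 0.0, 1.7]
grip_width: 0.335
```

```bash
python3 st.py
```

```text
t 8.95 p [520.2 -50.7 201.6] z [-0.0018  0.0034] yaw 0.1224 F [0.4 0.  1.7] T [0.069 0.074 0.302] q6 1.125 q1 -0.323 w 0.335
```

>>> play_rows([
  [0,0,-0.1,0,0,-0.05,-1],
])

```text
time_s: 9.03
eef_pos: [520.2, -50.7, 201.6]
ee_rot: [-0.002, 0.999, 0.035, -0.001]
force: [-0.5, -0.0, 1.3]
grip_width: 0.335
```

```bash
python3 st.py
```

```text
t 9.0333 p [520.2 -50.7 201.6] z [-0.0015  0.0035] yaw 0.0704 F [-0.5 -0.   1.3] T [0.056 0.036 0.293] q6 1.177 q1 -0.323 w 0.335
```

Turned 0.79 rad so far. The mean torque fits about 70 N, but the torque slope is shallow. I'll check the pointer against the gripper for slip.

Run:
```python
from h import *
w=cam("wrist")["img"];cv2.imwrite("pics/w6f.png",w)
old=cv2.imread("pics/c5.png")[:300,:400]
cv2.imwrite("pics/c6.png",np.hstack([cv2.resize(old[130:270,120:280],(400,350),interpolation=2),cv2.resize(w[208:432,192:448],(400,350),interpolation=2)]))
```

```text
(no output)
```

View pics/c6.png

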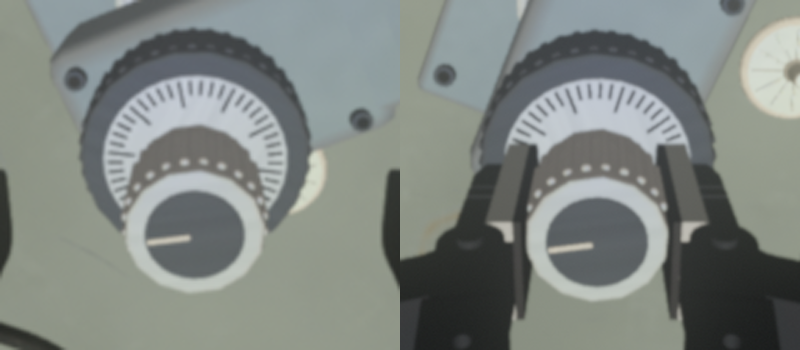

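The pointer keeps its angle to the fingers (about 7° in both pictures), so there is no slip. That leaves 0.12 rad to go.

>>> play_rows([
  [0,0,-0.1,0,0,-0.04,-1],
])

```text
time_s: 9.17
eef_pos: [520.2, -50.6, 201.6]
ee_rot: [-0.002, 1.0, 0.014, -0.001]
force: [-1.4, -0.1, 1.2]
grip_width: 0.331
```

```bash
python3 st.py
```

```text
t 9.1667 p [520.2 -50.6 201.6] z [-0.0012  0.0034] yaw 0.0285 F [-1.4 -0.1  1.2] T [0.014 0.023 0.314] q6 1.219 q1 -0.323 w 0.331
```

>>> play_rows([
  [0,0,-0.1,0,0,-0.04,-1],
])

```text
time_s: 9.25
eef_pos: [520.2, -50.6, 201.6]
ee_rot: [-0.002, 1.0, -0.006, -0.0]
force: [-0.1, 0.5, 1.2]
grip_width: 0.335
```

```bash
python3 st.py
```

```text
t 9.25 p [520.2 -50.6 201.6] z [-0.001   0.0034] yaw -0.0117 F [-0.1  0.5  1.2] T [0.063 0.108 0.313] q6 1.259 q1 -0.323 w 0.335
```

>>> play_rows([
  [0,0,0,0,0,-0.03,-1],
])

```text
time_s: 9.33
eef_pos: [520.2, -50.6, 201.7]
ee_rot: [-0.002, 1.0, -0.021, -0.0]
force: [-0.6, 0.6, 0.2]
grip_width: 0.332
```

```bash
python3 st.py
```

```text
t 9.3333 p [520.2 -50.6 201.7] z [-0.0008  0.0033] yaw -0.0419 F [-0.6  0.6  0.2] T [-0.008  0.041  0.294] q6 1.289 q1 -0.323 w 0.332
```

Turned 0.90 rad. Torque is about 0.307 N·m, against 0.31 expected at 80 N. Releasing and backing straight up.

>>> play_rows([
  [0,0,0,0,0,0,1],
  [0,0,0,0,0,0,1],
  [0,0,0,0,0,0,1],
  [0,0,0,0,0,0,1],
  [0,0,0,0,0,0,1],
])

```text
time_s: 9.75
eef_pos: [520.1, -50.5, 201.4]
ee_rot: [-0.002, 1.0, -0.019, -0.001]
force: [0.1, 0.2, 0.2]
grip_width: 0.997
```

>>> play_rows([
  [0,0,25,0,0,0,1],
  [0,0,35,0,0,0,1],
  [0,0,25,0,0,0,1],
  [0,0,0,0,0,0,1],
  [0,0,0,0,0,0,1],
])

```text
time_s: 10.17
eef_pos: [518.8, -50.1, 288.7]
ee_rot: [-0.002, 1.0, -0.018, -0.002]
force: [-0.2, -0.4, -1.0]
grip_width: 1.0
```

```bash
python3 st.py
python3 - <<'E'
from h import *
w=cam("wrist")["img"];a=cam("scene")["img"]
cv2.imwrite("pics/c7.png",np.hstack([cv2.resize(w,(400,300)),cv2.resize(a[200:350,280:480],(400,300),interpolation=2)]))
E
```

```text
t 10.1667 p [518.8 -50.1 288.7] z [-0.0047  0.0049] yaw -0.0351 F [-0.2 -0.4 -1. ] T [-0.057 -0.035  0.005] q6 1.283 q1 -0.323 w 1.0
```

View pics/c7.png

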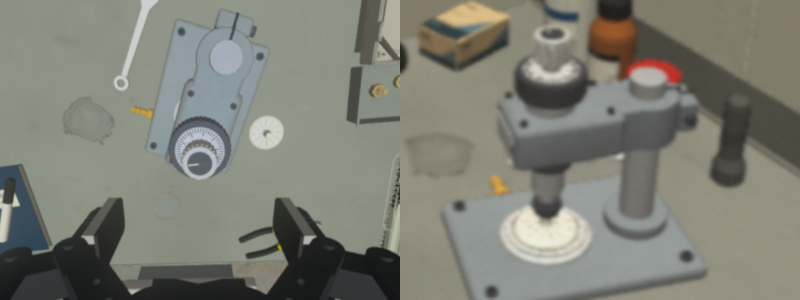

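The foot sits on the spigot, the filter is intact and seated in the nest, and the gripper is clear of everything. Handing in.

```bash
python3 -c "
from rig import ctrl
print(ctrl.finish_job())"
```

```text
the job is handed in; nothing more can be done
None
```

The clamp is set at an estimated 80 N, and the job was handed in at about 10 s on the robot's clock. The force is inferred, as nothing measured it directly.

- **Ring:** I turned it about 1.89 rad clockwise. The torque then rose from a steady 0.656 to about 0.75 N·m, which means the foot had landed with roughly 19 N. I let go there, well under the 50 N limit.
- **Knob:** I then turned it 0.90 rad clockwise. Travel puts the final force at about 80 N, and the last torque readings (mean 0.307 N·m) put it at about 78 N. I would allow ±10 N.
- **Checks:** The knob's pointer showed no slip in the grip. The last picture shows the foot on the spigot, the filter seated in the nest and the gripper clear of everything.
- **One disagreement:** Part-way through the knob turn the torque rose more slowly than expected. Single readings scatter by about 0.025 N·m, so I relied on averages, and the final ones agreed again.

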